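# Pop the photometer's sample port and lay its lid back

## Task

Open the photometer's sample port for the next cuvette: with a fingertip press down the front edge of its lid, where the white lines are, until the push-push latch lets go, then take the finger away and see that the lid pops up and stays half open by itself. Then push the lid with the finger all the way back past upright to its stop, so that it stays open when you leave it. Grip nothing, do not push the popped lid shut again, and leave the vials, beaker and other things where they stand.

Things in the scene. Friction and masses are not known exactly. Their poses are not given: they have to be found in the camera images.
- photometer: white bench photometer, 190 deep (x) x 150 wide (y) mm, fixed; origin: centre of its underside; -x is its front (sloping console with display and keys, 37 mm high in front, 62 at x = -24), +x its back. The lid lies in the 62 mm high deck behind the console. Sample chamber under it: 92 x 108 mm, floor 39 mm up; cuvette holder 53 mm and, under the free edge, black latch case 57 mm up
- lid (a joint): lid angle, rad. 0: shut, latched. Pressed, it goes to a stop at -0.052; the latch lets go once pressed past -0.043 (3 to 4 N at the press mark; 6 to 10 N reach the stop) and released. Springs then throw the lid to 0.85, half open, in 0.3 s and hold it; pushed down again it latches. Beyond 0.85 it moves freely: left before upright (1.57) it sinks back to 0.85, past upright it falls to its stop, 1.85, and stays
- lid_press (a point): point to press: top of the lid (a dark plate, lid_c3, 2.4 mm thick, on the grey lid body, lid_c2, 80 mm deep x 104 wide x 6 thick; 90 g in all) on the press mark of three short white lines, 12 mm behind the free (front) edge, 72 mm from the hinge axis; when shut 66 mm above the bench; moves with the lid. Axes as the lid's: x from the free edge to the hinge, z out of the upper face
- lid_edge (a point): middle of the free edge's lower corner, 84 mm from the hinge axis and 4 mm under it when shut; moves with the lid. From the front, a finger meets the raised lid here. A small latch hook, 10 mm wide, hangs 20 mm below the lid in the middle, 10 mm back from this edge
- latch_cam (a joint): slide of the small cam inside the latch, m, out of sight and not to be handled: 0 when latched, negative (to -0.0045) while a press releases it, about +0.002 once the lid is open, over +0.002 with the lid down only while the open lid is being pushed shut again
- lid_hinge (a point): middle of the hinge axis, 62 mm above the bench, 74 mm behind the photometer's middle; axes as the photometer's; the hinge axis is y
- vial_black: glass sample vial with black screw cap, 27 mm wide, 56 tall; bystander, loose, stands beside the photometer; origin: centre of its underside
- vial_red: glass sample vial with red screw cap, 27 mm wide, 56 tall; bystander, loose, stands beside the photometer; origin: centre of its underside
- oil_vial: slim glass vial with black screw cap, 25 mm wide, 62 tall; bystander, loose, stands beside the photometer; origin: centre of its underside
- beaker: small glass beaker, 42 mm wide, 48 tall; bystander, loose, stands beside the photometer; origin: centre of its underside
- stirbar_case: flat white plastic case, 30 x 46 x 12; bystander, loose, stands beside the photometer; origin: centre of its underside
- tape_roll: roll of cream label tape lying flat, 53 mm wide, 18 tall; bystander, loose, stands beside the photometer; origin: centre of its underside

How it is judged:
On the way, in this order (a step that is already met when the one before it is completed fails the run):
1. the fingers press the lid down at its latch (value of joint lid below -0.03 rad and contact force between lid_c3 and the fingers above 1 N), for 0.02 s.
2. the lid has popped half open and stays so with no finger on it (value of joint lid between 0.75 and 1 rad and contact force between each of lid_c3, lid_c2 and the fingers below 0.1 N), for 0.4 s.
3. the lid is pushed back past upright to its stop (value of joint lid above 1.75 rad), for 0.1 s.
At the end, for the whole second after the job is handed in: The lid stands at its rear stop (angle over 1.75 rad), still, and the vials, beaker, case and tape roll are within 20 mm of where they stood, upright (value of joint lid above 1.75 rad and velocity of joint lid between -0.1 and 0.1 rad/s and distance of each of vial_black, vial_red, oil_vial, beaker, stirbar_case, tape_roll from where it was at the start of the episode below 0.02 m and angle between each of vial_black, vial_red, oil_vial, beaker, stirbar_case, tape_roll's own z axis and vertical below 0.15 rad); the robot touches nothing.
It fails at once if the popped lid is pushed shut again (value of joint lid below 0.03 rad and value of joint latch_cam above 0.0018 m).
It fails at once if the lid is gripped between the fingers (both faces loaded at once) and swung so (value of joint lid above 1 rad and contact force between each of lid_c3, lid_c2 and the fingers above 1 N).
It fails at once if a vial, the beaker, the case or the tape roll is pushed away, lifted or carried (over 30 mm) (distance of any of vial_black, vial_red, oil_vial, beaker, stirbar_case, tape_roll from where it was at the start of the episode above 0.03 m).
It also fails if it takes over 40 s, if anything falls off the work surface, if the arm or the gripper's body presses on something with over 40 N, if the wrist force passes 120 N, or if a joint passes its speed limit or range.

## Robot

A 6-joint arm with a two-finger parallel gripper is mounted at the origin on a cart in front of the work surface, level with it; the furniture and walls round the work are solid. World frame = base frame: x ahead of the robot, y to its left, z up, the work surface at z = 0. Lengths are in m, angles in rad, forces in N, time in s.
With the tool pointing down it reaches from about 0.35 to 0.85 m from the base axis. Payload 8.1 kg.
Tool frame: the origin (TCP) lies midway between the tips of the shut fingers; the grasp point (between the pads) lies robot.grip_depth behind it (robot.grip_depth is the distance from the TCP to the grasp point, in m); z points along the fingers, y is the line along which they close (so a half turn about z gives the same grasp; the last joint's range is limited). The gripper opens to 93 mm and grips with 3 to 60 N. Pads are 15 mm wide; open, the fingers measure 128 mm over their backs; the gripper's body (75 mm by 188 mm) begins 65 mm behind the grasp point.
Start: joints at [1.264, 0.13, 1.488, -0, 1.523, -0.085], TCP at [0.132, 0.585, 0.18] pointing down, gripper open.
Joint ranges: [-2.96, 2.96], [-0.89, 2.26], [0.02, 2.5], [-1.34, 4.48], [0, 2.73], [-2.66, 2.66]. Speed limits (rad/s): [2.39, 2.39, 2.79, 3.14, 3.14, 3.14].

## Interface

Orientations are given as a rotation vector (axis times angle).
In Python, from plant import robot gives the robot as it stands.
- The arm moves only by the tool carry_out, never from a script. Its argument "rows" is a list of rows, each a list of 6 numbers: the shift along the tool's x, y, z in m, then the turn, a rotation vector about the tool's x, y, z in degrees. A call has 1 to 12 rows; each row is the pose to reach, as a shift and turn from the pose commanded when the call began, along the tool's axes at that moment; what a row does not reach only later rows make up. A row lasts 1/8 s, in which the tool goes at most 62.5 mm and 10.7 degrees, less where a joint would pass 70% of its speed; a pose out of reach is approached as far as the arm can. A call with a gripper value outside its range is refused whole. "jaw" is the closure in counts, from 0 (fully open) to 255 (shut), set as the call begins (left out, the last holds). The fingers move at their own pace and stop on an object; "force" is the grip in N (left out, the last holds). Time passes only in rows, so rows that repeat a pose let the fingers close. It gives the time, the measured TCP pose, the force, the opening and the grip force at its end, in the units of the state.
- robot.read_state(): the state, without advancing time (a new reading comes with each control period).
- robot.read_camera(name): name is "scene" or "top" or "wrist"; returns the picture (480x640x3 uint8, red, green, blue); there is no depth.
- robot.camera_model(name): a dict with "fx", "fy", "cx", "cy" (pixels), "R" (3x3) and "t" (3): a world point X has camera coordinates R X + t; the wrist camera has in their place "mount" (4x4, takes a point from camera to tool coordinates, whose origin is the TCP and whose axes are the flange's). Camera axes: x right, y down, z forward; pixel columns grow to the right and rows downward; lengths in m; the calibration is good to about 2 mm. A picture is of the moment at which its call begins: read the wrist's pose just before it. camera_model takes no time and is no camera call.
- robot.close_job(): hands the job in; it is judged then, once.
Trained networks look in the newest picture that a camera, given by its name, has taken for a name from the list of things; names that differ only in an ending like _2 or _b are one class to them, and where a whole thing is asked for, a point or a joint stands for the part that bears it (a point fixed in the world has none). Each returns a list of dicts, best first, with "conf" (0 to 1); they miss things now and then, are a little off and sometimes report something else, mostly with a low value. They report only what shows in the picture. A call takes as long as a camera call.
- robot.outline_of(camera, target): "pixels" (480x640 bool, what is visible of it) and "pixel" ([column, row] in pixels, amid what is visible of it).
The state is a dict: "t": time; "q": joint angles; "dq": joint speeds; "joint_torque": joint torques, N m; "tool_pos": TCP position; "orientation": TCP orientation; "force": force on the tool from outside, world axes, zero at the start; "wrist_torque": the same for the moment, N m; "opening": finger opening in m; "gripper_force": force on a finger pad.
Only numpy, scipy, OpenCV 4.12 (cv2) and the standard library are available. Lean on these libraries where they do the work, as an engineer would, in place of code of your own. Each camera call takes 0.05 s, during which the arm holds its last target. There are 200 camera calls.

## Working session

There is one attempt and no reset: what is moved stays moved. The work goes in short steps, Python scripts to look and compute and a tool call to move; the robot and the scene stay as the last step left them, time stands still between calls to the robot, and variables do not carry over. Pictures are saved under pics/ and viewed, at most 10 in all, crops included, and the job is handed in when it is done.

Besides the shell and the picture viewer there is one more tool, called after "Request:" by a JSON object that holds its "fn" and its "kwargs", one argument or row to a line. carry_out: Moves the arm, as the interface text tells. Its arguments: {"type":"object","properties":{"rows":{"type":"array"},"jaw":{"type":"number"},"force":{"type":"number"}},"required":["rows"]}

```bash
ls; mkdir -p pics
cat > h.py <<'E'
import numpy as np,cv2
from scipy.spatial.transform import Rotation as Ro
from plant import robot
def ray(cam,px,z):
    m=robot.camera_model(cam);R=np.array(m["R"]);t=np.array(m["t"])
    d=R.T@np.array([(px[0]-m["cx"])/m["fx"],(px[1]-m["cy"])/m["fy"],1]);c=-R.T@t
    return c+d*(z-c[2])/d[2]
def proj(cam,X):
    m=robot.camera_model(cam);p=np.array(m["R"])@X+np.array(m["t"])
    return [m["fx"]*p[0]/p[2]+m["cx"],m["fy"]*p[1]/p[2]+m["cy"]]
E
python3 - <<'E'
from h import *
ims=[robot.read_camera(c) for c in("top","scene")]
for c,i in zip(("top","scene"),ims): cv2.imwrite(f"pics/{c}0.png",i[:,:,::-1])
Z=dict(photometer=.05,lid=.066,lid_press=.066,vial_black=.056,vial_red=.056,oil_vial=.062,beaker=.03,stirbar_case=.012,tape_roll=.018)
for n,z in Z.items():
    for c in ("top","scene"):
        for d in robot.outline_of(c,n)[:1]:
            print(n,c,round(d["conf"],2),np.round(d["pixel"]),ray(c,d["pixel"],z).round(3))
            if n=="lid":
                k,_=cv2.findContours(d["pixels"].astype(np.uint8),0,2)
                b=cv2.boxPoints(cv2.minAreaRect(max(k,key=cv2.contourArea)))
                print([ray(c,p,.066).round(3)[:2].tolist() for p in b],b.round().tolist())
s=robot.read_state();print(s["orientation"],s["force"],s["opening"],robot.grip_depth)
E
```

```text
pics
photometer top 0.24 [249. 272.] [0.485 0.393 0.05 ]
photometer scene 0.64 [310. 274.] [0.509 0.232 0.05 ]
lid top 0.82 [349. 249.] [0.518 0.231 0.066]
[[0.551, 0.288], [0.587, 0.206], [0.49, 0.166], [0.455, 0.246]] [[313.0, 229.0], [364.0, 206.0], [391.0, 265.0], [341.0, 288.0]]
lid scene 0.73 [320. 270.] [0.522 0.223 0.066]
[[0.458, 0.243], [0.564, 0.3], [0.586, 0.206], [0.483, 0.159]] [[280.0, 278.0], [317.0, 230.0], [356.0, 260.0], [320.0, 308.0]]
lid_press top 0.74 [352. 247.] [0.52  0.227 0.066]
lid_press scene 0.76 [318. 268.] [0.522 0.227 0.066]
vial_black top 0.68 [320. 186.] [0.624 0.277 0.056]
vial_black scene 0.53 [359. 229.] [0.635 0.266 0.056]
vial_red top 0.73 [293. 198.] [0.604 0.32  0.056]
vial_red scene 0.79 [334. 226.] [0.601 0.296 0.056]
oil_vial top 0.77 [258. 212.] [0.58  0.376 0.062]
oil_vial scene 0.86 [307. 209.] [0.578 0.356 0.062]
beaker top 0.64 [356. 165.] [0.665 0.215 0.03 ]
beaker scene 0.69 [388. 248.] [0.667 0.217 0.03 ]
stirbar_case top 0.75 [249. 272.] [0.489 0.398 0.012]
stirbar_case scene 0.78 [255. 235.] [0.481 0.393 0.012]
tape_roll top 0.9 [297. 149.] [0.698 0.316 0.018]
tape_roll scene 0.77 [369. 215.] [0.692 0.311 0.018]
[-3.47659269e-01 -3.12227671e+00 -1.30387450e-05] [ 0.39446914  0.81225945 -0.07386726] 0.09301085817408651 0.0188
```

Run:
```python
import cv2
a=cv2.imread("pics/top0.png")[130:330,220:460];b=cv2.imread("pics/scene0.png")[180:360,200:440]
cv2.imwrite("pics/t1.png",cv2.resize(a,None,fx=3,fy=3,interpolation=2));cv2.imwrite("pics/s1.png",cv2.resize(b,None,fx=3,fy=3,interpolation=2))
```

```text
(no output)
```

View pics/t1.png

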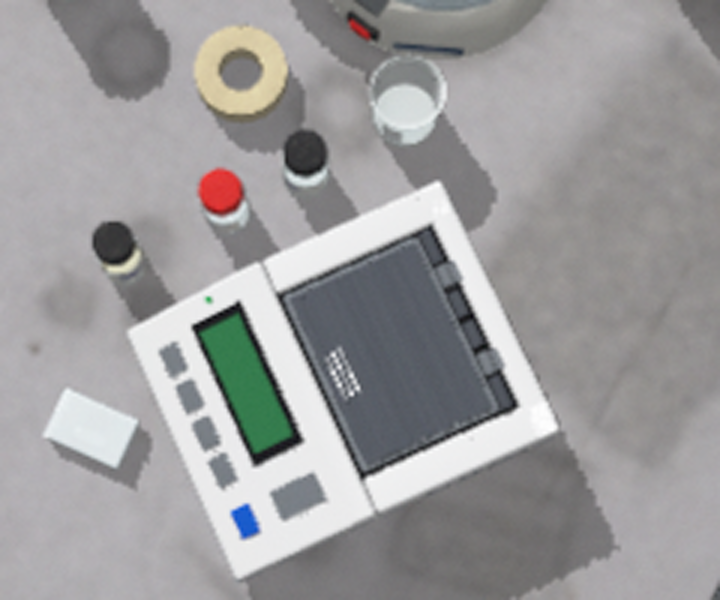

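View pics/s1.png

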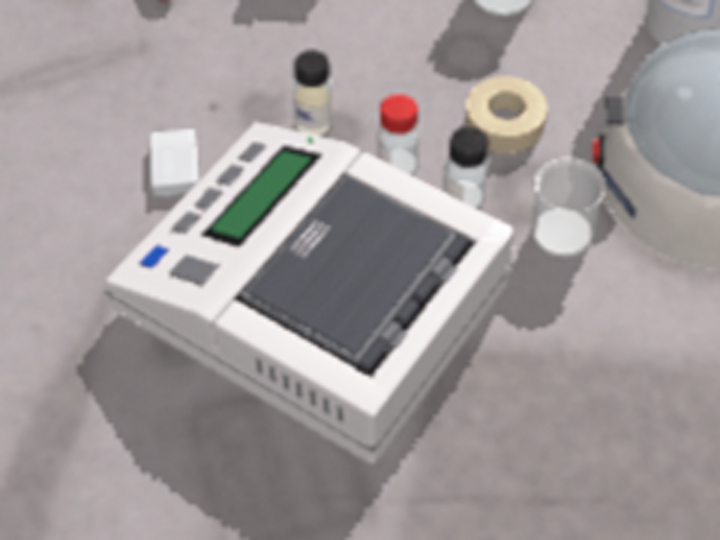

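The top crop shows the press mark at about (343,372), which is full-image (334,254). The scene crop has it at (310,238), full-image (303,259). The photometer's front faces left, towards +y, with the vials beyond its far side.

```bash
cat >> h.py <<'E'
def rel(P,yaw,t=None):
    s=robot.read_state();R0=Ro.from_rotvec(s["orientation"])
    y=np.array([np.cos(yaw),np.sin(yaw),0]);z=np.array([0,0,-1.]);x=np.cross(y,z)
    R=Ro.from_matrix(np.c_[x,y,z])
    return (R0.inv().apply(np.array(P)-s["tool_pos"])*1000).round(1),(R0.inv()*R).as_rotvec(degrees=True).round(2)
E
python3 - <<'E'
from h import *
T=lambda u,v:(220+u/3,130+v/3)
S=lambda u,v:(200+u/3,180+v/3)
print("mark",ray("top",T(343,372),.066),ray("scene",S(310,238),.066))
c={k:ray("top",T(*p),.062)[:2] for k,p in dict(fl=(262,262),fr=(377,512),bl=(438,183),br=(557,430)).items()}
for k,v in c.items():print(k,v.round(4))
print("scene",[ray("scene",S(*p),.062)[:2].round(4) for p in((357,153),(215,322),(510,230),(377,412))])
yd=(c["fl"]-c["fr"]+c["bl"]-c["br"]);yaw=np.arctan2(yd[1],yd[0]);print("yaw",np.degrees(yaw),np.linalg.norm(yd)/2)
xd=(c["bl"]+c["br"]-c["fl"]-c["fr"]);print("x yaw",np.degrees(np.arctan2(xd[1],xd[0])),np.linalg.norm(xd)/2)
xv=np.array([np.sin(yaw),-np.cos(yaw)])
back=(c["bl"]+c["br"])/2;h=back-.021*xv;print("hinge",h,"mark",h-.072*xv)
m=h-.072*xv
print(rel([*m,.18],yaw))
E
```

```text
mark [0.51004941 0.25479488 0.066     ] [0.51015781 0.25605503 0.066     ]
fl [0.5708 0.2972]
fr [0.4363 0.2382]
bl [0.6125 0.2017]
br [0.4779 0.1425]
scene [array([0.5683, 0.2979]), array([0.4379, 0.2378]), array([0.6113, 0.2009]), array([0.4823, 0.1421])]
yaw 23.70466088979764 0.14692823571211294
x yaw -66.45031553492753 0.10428518714696933
hinge [0.53675087 0.19134088] mark [0.50780527 0.25726623]
(array([-438.8, -237.3,   -0.5]), array([-0.  , -0.  , 53.59]))
```

Request:
{"fn": "carry_out", "kwargs": {
  "rows": [
    [-0.04, -0.022, 0, 0, 0, 5],
    [-0.09, -0.049, 0, 0, 0, 11],
    [-0.14, -0.076, 0, 0, 0, 17],
    [-0.19, -0.103, 0, 0, 0, 23],
    [-0.24, -0.13, 0, 0, 0, 29],
    [-0.29, -0.157, 0, 0, 0, 35],
    [-0.34, -0.184, 0, 0, 0, 41],
    [-0.39, -0.211, 0, 0, 0, 47],
    [-0.42, -0.228, 0.02, 0, 0, 53.6],
    [-0.44, -0.239, 0.05, 0, 0, 53.6],
    [-0.44, -0.239, 0.08, 0, 0, 53.6],
    [-0.44, -0.239, 0.08, 0, 0, 53.6]
  ],
  "jaw": 255
}}

```text
t: 2.5
tool_pos: [0.5065, 0.2542, 0.0966]
orientation: [-1.717, -2.627, 0.007]
force: [-0.3, -0.6, -0.2]
opening: 0.0004
gripper_force: 0.0
```

Run:
```python
from h import *
s=robot.read_state();print(s["t"],s["tool_pos"],s["orientation"],s["force"],s["opening"])
a=robot.read_camera("wrist");b=robot.read_camera("scene")
print(rel([.509,.2555,.066],np.radians(23.6)),proj("scene",s["tool_pos"]))
cv2.imwrite("pics/w2.png",np.hstack([cv2.resize(a,(400,300)),cv2.resize(b[150:390,180:500],(400,300))])[:,:,::-1])
```

```text
2.5 [0.50652741 0.25419198 0.09663556] [-1.71711213 -2.62682182  0.00725142] [-0.30709262 -0.59821162 -0.18739416] 0.00036094720153623564
(array([-0.2,  0.2, 34.3]), array([ 0.01, -0.  ,  0.11])) [np.float64(301.28706997269614), np.float64(250.0117429702743)]
```

View pics/w2.png

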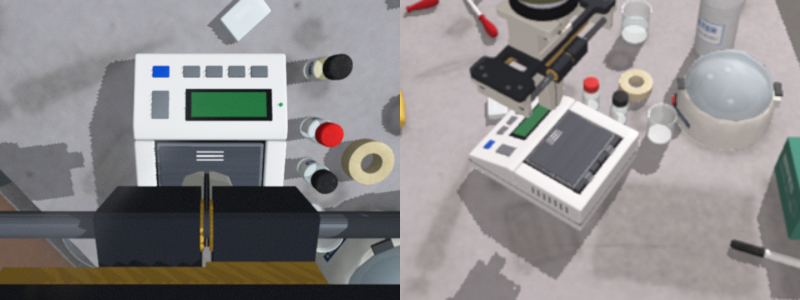

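The wrist view shows the shut fingers over the lid and the white lines just ahead of them, at pane (210,155). I'll check against the calibration where the tip falls.

Run:
```python
from h import *
m=robot.camera_model("wrist");M=np.array(m["mount"]);I=np.linalg.inv(M)
s=robot.read_state();R0=Ro.from_rotvec(s["orientation"])
a=robot.read_camera("wrist");b=robot.read_camera("scene")
def pw(X):
    c=I[:3,:3]@R0.inv().apply(np.array(X)-s["tool_pos"])+I[:3,3];return [m["fx"]*c[0]/c[2]+m["cx"],m["fy"]*c[1]/c[2]+m["cy"]]
p=pw([.509,.2555,.066]);q=pw(s["tool_pos"]);print(p,q)
def wr(px,z):
    d=R0.apply(M[:3,:3]@np.array([(px[0]-m["cx"])/m["fx"],(px[1]-m["cy"])/m["fy"],1]));c=R0.apply(M[:3,3])+s["tool_pos"]
    return c+d*(z-c[2])/d[2]
print(wr((336,249),.066))
for d in robot.outline_of("wrist","lid_press")[:1]:print(d["pixel"])
a=a[180:380,200:470].copy();b=b[200:320,240:370]
for u,c in((p,(255,0,0)),(q,(0,255,0))):cv2.circle(a,(int(u[0]-200),int(u[1]-180)),2,c,-1)
cv2.imwrite("pics/w3.png",np.hstack([cv2.resize(a,(400,300)),cv2.resize(b,(400,370))[:300]])[:,:,::-1])
```

```text
[np.float64(330.3952301748313), np.float64(248.31015155571544)] [np.float64(330.01346628785683), np.float64(265.5988564245914)]
[0.51232558 0.25647845 0.066     ]
[329.5, 256.7]
```

View pics/w3.png

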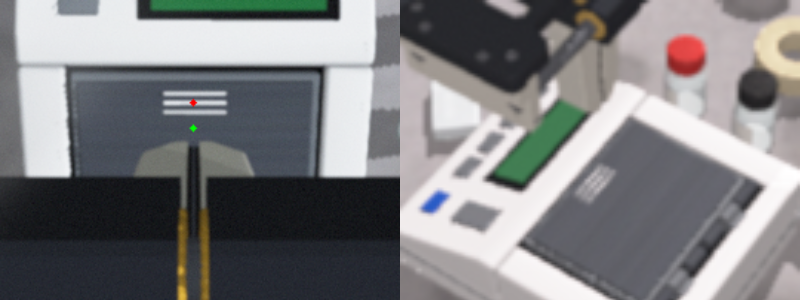

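The computed mark (red) lands on the middle white line, so the position is good. In the scene view the tip sits higher than I projected, so I'll descend in small steps and watch the force.

Request:
{"fn": "carry_out", "kwargs": {
  "rows": [
    [0, 0, 0.015, 0, 0, 0],
    [0, 0, 0.027, 0, 0, 0],
    [0, 0, 0.027, 0, 0, 0]
  ]
}}

```text
t: 3.12
tool_pos: [0.5071, 0.2548, 0.0704]
orientation: [-1.717, -2.629, 0.005]
force: [-0.8, -1.1, 0.2]
opening: 0.0006
gripper_force: 0.0
```

Run:
```python
from h import *
s=robot.read_state();print(s["t"],s["tool_pos"],s["force"])
b=robot.read_camera("scene");c=robot.read_camera("top")
print(proj("scene",s["tool_pos"]),proj("top",s["tool_pos"]))
m=robot.camera_model("scene");print(-np.array(m["R"]).T@m["t"])
b=b[180:330,220:420].copy();c=c[130:330,220:420]
cv2.imwrite("pics/s4.png",np.hstack([cv2.resize(b,(400,300)),cv2.resize(c,(300,300))])[:,:,::-1])
```

```text
3.125 [0.50708276 0.25483099 0.07041523] [-0.84110138 -1.09801082  0.15711197]
[np.float64(302.05329611140746), np.float64(259.05661167189555)] [np.float64(334.3567895149147), np.float64(255.50918892043018)]
[ 0.28101943 -0.17514432  0.71958569]
```

View pics/s4.png

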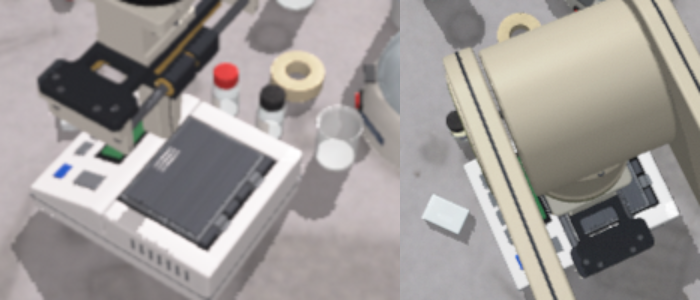

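Run:
```python
from h import *
a=robot.read_camera("wrist")
m=robot.camera_model("wrist");I=np.linalg.inv(np.array(m["mount"]));a=a.copy();print(np.array(m["mount"]).round(3))
for P,c in(([0,0,0],(0,255,0)),([0,.0175,0],(255,255,0)),([0,0,-.02],(0,255,255)),([.0075,0,0],(255,0,255)),([-.0075,0,0],(255,0,0))):
    q=I[:3,:3]@np.array(P)+I[:3,3];u=[m["fx"]*q[0]/q[2]+m["cx"],m["fy"]*q[1]/q[2]+m["cy"]];print(P,np.round(u))
    cv2.circle(a,(int(u[0]),int(u[1])),1,c,-1)
cv2.imwrite("pics/w5.png",cv2.resize(a[180:380,200:470],(800,592))[:,:,::-1])
```

```text
[[-0.    -0.969 -0.247  0.068]
 [ 1.    -0.    -0.     0.   ]
 [-0.    -0.247  0.969 -0.205]
 [ 0.     0.     0.     1.   ]]
[0, 0, 0] [330. 266.]
[0, 0.0175, 0] [363. 266.]
[0, 0, -0.02] [330. 279.]
[0.0075, 0, 0] [330. 252.]
[-0.0075, 0, 0] [330. 279.]
```

View pics/w5.png

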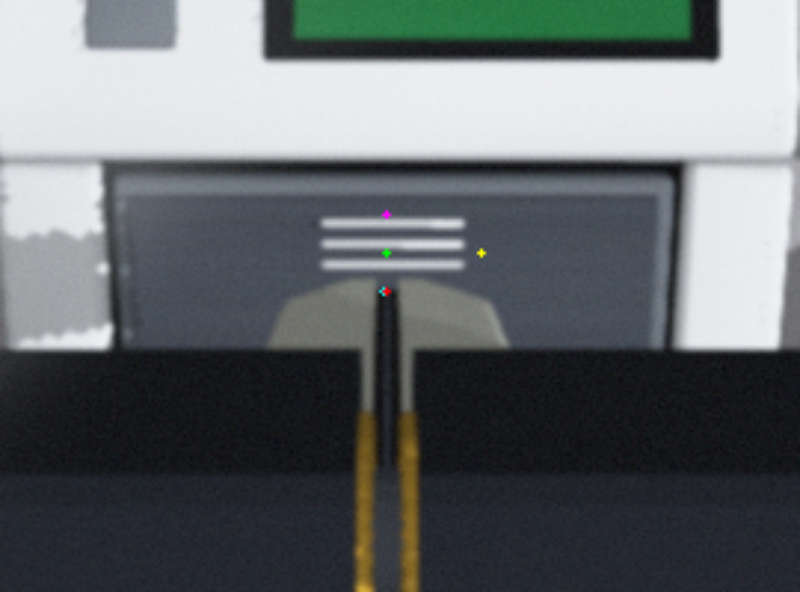

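The visible fingertip front is slightly behind and above the nominal TCP, but it is over the mark and centred sideways. I'll descend under force watch.

Request:
{"fn": "carry_out", "kwargs": {
  "rows": [
    [0, 0, 0.002, 0, 0, 0],
    [0, 0, 0.004, 0, 0, 0],
    [0, 0, 0.004, 0, 0, 0]
  ]
}}

```text
t: 3.65
tool_pos: [0.5085, 0.2553, 0.0684]
orientation: [-1.718, -2.63, 0.0]
force: [-0.3, 0.7, -0.6]
opening: 0.0004
gripper_force: 0.0
```

Request:
{"fn": "carry_out", "kwargs": {
  "rows": [
    [0, 0, 0.002, 0, 0, 0],
    [0, 0, 0.003, 0, 0, 0],
    [0, 0, 0.003, 0, 0, 0]
  ]
}}

```text
t: 4.03
tool_pos: [0.5085, 0.2553, 0.0654]
orientation: [-1.718, -2.63, 0.0]
force: [-0.1, -0.3, 0.5]
opening: 0.0005
gripper_force: 0.0
```

Request:
{"fn": "carry_out", "kwargs": {
  "rows": [
    [0, 0, 0.001, 0, 0, 0],
    [0, 0, 0.002, 0, 0, 0],
    [0, 0, 0.002, 0, 0, 0]
  ]
}}

```text
t: 4.4
tool_pos: [0.5085, 0.2553, 0.0634]
orientation: [-1.718, -2.63, 0.0]
force: [-1.2, -0.3, 0.5]
opening: 0.0009
gripper_force: 0.0
```

Request:
{"fn": "carry_out", "kwargs": {
  "rows": [
    [0, 0, 0.001, 0, 0, 0],
    [0, 0, 0.002, 0, 0, 0],
    [0, 0, 0.002, 0, 0, 0]
  ]
}}

```text
t: 4.78
tool_pos: [0.5085, 0.2554, 0.0614]
orientation: [-1.718, -2.63, 0.0]
force: [0.1, 0.1, -0.2]
opening: 0.0003
gripper_force: 0.0
```

Request:
{"fn": "carry_out", "kwargs": {
  "rows": [
    [0, 0, 0.002, 0, 0, 0],
    [0, 0, 0.002, 0, 0, 0]
  ]
}}

```text
t: 5.03
tool_pos: [0.5085, 0.2553, 0.0593]
orientation: [-1.718, -2.63, 0.0]
force: [-0.4, 0.5, -0.0]
opening: 0.0006
gripper_force: 0.0
```

Run:
```python
from h import *
s=robot.read_state();print(s["t"],s["tool_pos"],s["force"])
a=robot.read_camera("wrist")[180:380,200:470];b=robot.read_camera("scene")[200:300,250:350]
print(proj("scene",s["tool_pos"]))
cv2.imwrite("pics/w6.png",np.hstack([cv2.resize(a,(400,300)),cv2.resize(b,(400,400))[:300]])[:,:,::-1])
```

```text
5.025 [0.5084712  0.25530754 0.05929558] [-0.37077025  0.50415792 -0.01527382]
[np.float64(302.8781276154425), np.float64(262.3774818032527)]
```

View pics/w6.png

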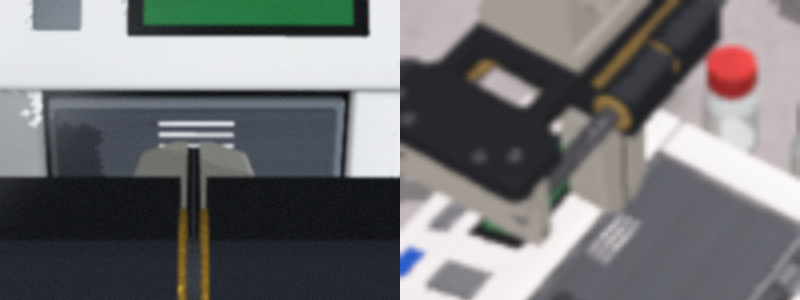

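Run:
```python
from h import *
s=robot.read_state();R0=Ro.from_rotvec(s["orientation"])
for P in([0,0,0],[0,0,-.02],[0,0,-.04],[0,-.0175,-.0],[0,.0175,0],[-.0075,0,0],[.0075,0,0],[0,-.094,-.084],[0,.094,-.084],[.0375,-.094,-.084],[-.0375,-.094,-.084],[.0375,.094,-.084]):
    X=R0.apply(P)+s["tool_pos"];u=proj("scene",X);print(P,X.round(3),np.round(u,1),"pane",round(400+(u[0]-250)*4),round((u[1]-200)*4))
```

```text
[0, 0, 0] [0.509 0.255 0.059] [302.9 262.3] pane 612 249
[0, 0, -0.02] [0.509 0.255 0.079] [302.4 255.3] pane 610 221
[0, 0, -0.04] [0.509 0.255 0.099] [301.9 248. ] pane 608 192
[0, -0.0175, -0.0] [0.493 0.248 0.059] [297.  269.2] pane 588 277
[0, 0.0175, 0] [0.525 0.262 0.059] [308.7 255.5] pane 635 222
[-0.0075, 0, 0] [0.512 0.248 0.059] [306.5 264.2] pane 626 257
[0.0075, 0, 0] [0.506 0.262 0.059] [299.4 260.4] pane 597 241
[0, -0.094, -0.084] [0.422 0.218 0.143] [264.  271.4] pane 456 286
[0, 0.094, -0.084] [0.595 0.293 0.143] [333.  195.2] pane 732 -19
[0.0375, -0.094, -0.084] [0.407 0.252 0.143] [244.5 260.2] pane 378 241
[-0.0375, -0.094, -0.084] [0.438 0.183 0.143] [284.3 283. ] pane 537 332
[0.0375, 0.094, -0.084] [0.58  0.327 0.143] [314.6 186.6] pane 659 -54
```

The right-hand finger's tip is visible just above the mark. Both views put it about 25–30 mm higher than the nominal TCP, which explains why there has been no contact. I'll go down further, still under guard.

Request:
{"fn": "carry_out", "kwargs": {
  "rows": [
    [0, 0, 0.002, 0, 0, 0],
    [0, 0, 0.004, 0, 0, 0],
    [0, 0, 0.004, 0, 0, 0]
  ]
}}

```text
t: 5.5
tool_pos: [0.5084, 0.2553, 0.0552]
orientation: [-1.718, -2.63, 0.001]
force: [-0.9, -0.1, 0.4]
opening: 0.0001
gripper_force: 0.0
```

Request:
{"fn": "carry_out", "kwargs": {
  "rows": [
    [0, 0, 0.002, 0, 0, 0],
    [0, 0, 0.004, 0, 0, 0],
    [0, 0, 0.004, 0, 0, 0]
  ]
}}

```text
t: 5.88
tool_pos: [0.5084, 0.2553, 0.0512]
orientation: [-1.718, -2.63, 0.001]
force: [0.1, 1.0, 0.9]
opening: 0.001
gripper_force: 0.0
```

Run:
```python
from h import *
s=robot.read_state();print(s["t"],s["tool_pos"],s["force"],s["wrist_torque"])
a=robot.read_camera("wrist")[180:380,200:470];b=robot.read_camera("scene")[200:300,250:350]
print(proj("scene",s["tool_pos"]))
cv2.imwrite("pics/w7.png",np.hstack([cv2.resize(a,(400,300)),cv2.resize(b,(400,400))[:300]])[:,:,::-1])
```

```text
5.875 [0.50841113 0.25528786 0.05123683] [0.06372708 0.98571826 0.89127548] [-0.0314513   0.03396235  0.0050358 ]
[np.float64(303.0470894204893), np.float64(265.1500853107401)]
```

View pics/w7.png

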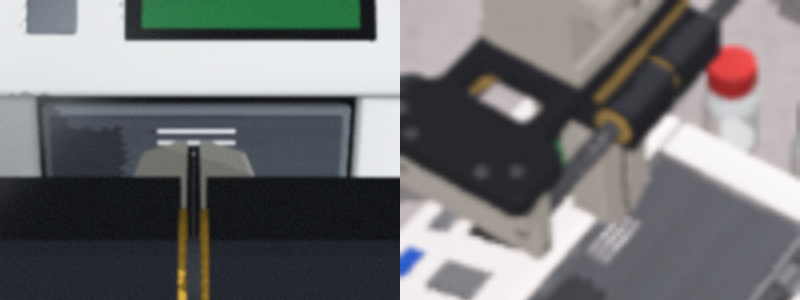

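The tip is still about 10 mm above the lid and converging on the mark.

Request:
{"fn": "carry_out", "kwargs": {
  "rows": [
    [0, 0, 0.002, 0, 0, 0],
    [0, 0, 0.004, 0, 0, 0],
    [0, 0, 0.004, 0, 0, 0]
  ]
}}

```text
t: 6.35
tool_pos: [0.5084, 0.2553, 0.0473]
orientation: [-1.718, -2.63, 0.001]
force: [-1.0, -0.4, 0.2]
opening: 0.0004
gripper_force: 0.0
```

Request:
{"fn": "carry_out", "kwargs": {
  "rows": [
    [0, 0, 0.002, 0, 0, 0],
    [0, 0, 0.003, 0, 0, 0],
    [0, 0, 0.003, 0, 0, 0]
  ]
}}

```text
t: 6.72
tool_pos: [0.5085, 0.2553, 0.0444]
orientation: [-1.718, -2.63, 0.0]
force: [-0.1, 0.4, -0.7]
opening: 0.0002
gripper_force: 0.0
```

Request:
{"fn": "carry_out", "kwargs": {
  "rows": [
    [0, 0, 0.002, 0, 0, 0],
    [0, 0, 0.003, 0, 0, 0],
    [0, 0, 0.003, 0, 0, 0]
  ]
}}

```text
t: 7.1
tool_pos: [0.5085, 0.2553, 0.0414]
orientation: [-1.718, -2.63, 0.0]
force: [-1.2, -0.8, 0.4]
opening: 0.0004
gripper_force: 0.0
```

Request:
{"fn": "carry_out", "kwargs": {
  "rows": [
    [0, 0, 0.001, 0, 0, 0],
    [0, 0, 0.002, 0, 0, 0],
    [0, 0, 0.002, 0, 0, 0]
  ]
}}

```text
t: 7.48
tool_pos: [0.5085, 0.2553, 0.0394]
orientation: [-1.718, -2.63, 0.0]
force: [-0.4, -0.0, 0.6]
opening: 0.0004
gripper_force: 0.0
```

Request:
{"fn": "carry_out", "kwargs": {
  "rows": [
    [0, 0, 0.001, 0, 0, 0],
    [0, 0, 0.002, 0, 0, 0],
    [0, 0, 0.002, 0, 0, 0]
  ]
}}

```text
t: 7.85
tool_pos: [0.5085, 0.2553, 0.0374]
orientation: [-1.718, -2.63, 0.0]
force: [-0.5, 0.6, -0.3]
opening: 0.0005
gripper_force: 0.0
```

Request:
{"fn": "carry_out", "kwargs": {
  "rows": [
    [0, 0, 0.001, 0, 0, 0],
    [0, 0, 0.002, 0, 0, 0],
    [0, 0, 0.002, 0, 0, 0]
  ]
}}

```text
t: 8.22
tool_pos: [0.5085, 0.2553, 0.0354]
orientation: [-1.718, -2.63, 0.0]
force: [-0.4, -0.2, 1.1]
opening: 0.0004
gripper_force: 0.0
```

Request:
{"fn": "carry_out", "kwargs": {
  "rows": [
    [0, 0, 0.001, 0, 0, 0],
    [0, 0, 0.002, 0, 0, 0],
    [0, 0, 0.002, 0, 0, 0]
  ]
}}

```text
t: 8.6
tool_pos: [0.5085, 0.2553, 0.0334]
orientation: [-1.718, -2.63, 0.0]
force: [-1.1, 0.2, 0.0]
opening: 0.0002
gripper_force: 0.0
```

Request:
{"fn": "carry_out", "kwargs": {
  "rows": [
    [0, 0, 0.001, 0, 0, 0],
    [0, 0, 0.002, 0, 0, 0],
    [0, 0, 0.002, 0, 0, 0]
  ]
}}

```text
t: 8.98
tool_pos: [0.5085, 0.2553, 0.0314]
orientation: [-1.718, -2.63, 0.0]
force: [-0.2, -0.5, -0.5]
opening: 0.0004
gripper_force: 0.0
```

Run:
```python
from h import *
s=robot.read_state();print(s["t"],s["tool_pos"],s["force"])
a=robot.read_camera("wrist")[200:320,240:420];b=robot.read_camera("scene")[210:285,260:360]
print(proj("scene",s["tool_pos"]))
cv2.imwrite("pics/w8.png",np.hstack([cv2.resize(a,(400,267)),cv2.resize(b,(400,300))[:267]])[:,:,::-1])
```

```text
8.975 [0.50851569 0.25533857 0.03139762] [-0.18007643 -0.52849309 -0.48866902]
[np.float64(303.54546956582794), np.float64(271.69713745412906)]
```

View pics/w8.png

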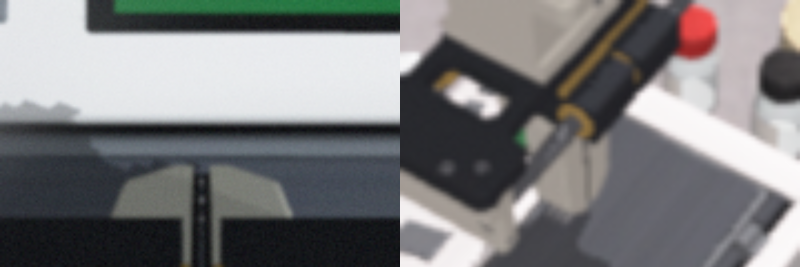

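The tip now covers the mark in both views, about 8 mm behind the lid's front edge, and its shadow meets it. Contact is a few millimetres away.

Request:
{"fn": "carry_out", "kwargs": {
  "rows": [
    [0, 0, 0.001, 0, 0, 0],
    [0, 0, 0.002, 0, 0, 0],
    [0, 0, 0.002, 0, 0, 0]
  ]
}}

```text
t: 9.45
tool_pos: [0.5085, 0.2553, 0.0294]
orientation: [-1.718, -2.63, 0.0]
force: [0.2, -0.4, -0.8]
opening: 0.0004
gripper_force: 0.0
```

Request:
{"fn": "carry_out", "kwargs": {
  "rows": [
    [0, 0, 0.001, 0, 0, 0],
    [0, 0, 0.0015, 0, 0, 0],
    [0, 0, 0.0015, 0, 0, 0]
  ]
}}

```text
t: 9.82
tool_pos: [0.5086, 0.2553, 0.028]
orientation: [-1.718, -2.63, 0.0]
force: [0.1, 0.1, 0.3]
opening: 0.0004
gripper_force: 0.0
```

Request:
{"fn": "carry_out", "kwargs": {
  "rows": [
    [0, 0, 0.001, 0, 0, 0],
    [0, 0, 0.002, 0, 0, 0],
    [0, 0, 0.002, 0, 0, 0]
  ]
}}

```text
t: 10.2
tool_pos: [0.5087, 0.2555, 0.0262]
orientation: [1.718, 2.63, 0.0]
force: [-0.4, 0.0, 3.4]
opening: 0.0004
gripper_force: 1.6
```

Request:
{"fn": "carry_out", "kwargs": {
  "rows": [
    [0, 0, 0.001, 0, 0, 0],
    [0, 0, 0.0015, 0, 0, 0],
    [0, 0, 0.0015, 0, 0, 0]
  ]
}}

```text
t: 10.58
tool_pos: [0.5087, 0.2555, 0.0246]
orientation: [1.718, 2.63, 0.001]
force: [-0.4, 0.3, 3.5]
opening: 0.0007
gripper_force: 1.7
```

Request:
{"fn": "carry_out", "kwargs": {
  "rows": [
    [0, 0, 0.001, 0, 0, 0],
    [0, 0, 0.0015, 0, 0, 0],
    [0, 0, 0.0015, 0, 0, 0]
  ]
}}

```text
t: 10.95
tool_pos: [0.5088, 0.2555, 0.0236]
orientation: [1.718, 2.63, 0.001]
force: [-3.1, 0.1, 7.5]
opening: 0.0009
gripper_force: 4.0
```

Stop reached: 7.5 N after about 3.9 mm of travel. Now I'll release quickly upward and forward, then wait.

Request:
{"fn": "carry_out", "kwargs": {
  "rows": [
    [0, 0, -0.05, 0, 0, 0],
    [0.01, 0, -0.1, 0, 0, 0],
    [0.04, 0, -0.11, 0, 0, 0],
    [0.04, 0, -0.11, 0, 0, 0],
    [0.04, 0, -0.11, 0, 0, 0],
    [0.04, 0, -0.11, 0, 0, 0],
    [0.04, 0, -0.11, 0, 0, 0],
    [0.04, 0, -0.11, 0, 0, 0],
    [0.04, 0, -0.11, 0, 0, 0]
  ]
}}

```text
t: 12.08
tool_pos: [0.4926, 0.2918, 0.1329]
orientation: [-1.718, -2.63, 0.0]
force: [-0.1, 0.4, -0.3]
opening: 0.0003
gripper_force: 0.0
```

Run:
```python
from h import *
s=robot.read_state();print(s["t"],s["tool_pos"],s["force"])
a=robot.read_camera("wrist");b=robot.read_camera("scene")
cv2.imwrite("pics/p9.png",np.hstack([cv2.resize(a,(400,300)),cv2.resize(b[180:330,220:420],(400,300))])[:,:,::-1])
```

```text
12.075 [0.49261016 0.29181514 0.13292807] [-0.07422797  0.44192726 -0.32117875]
```

View pics/p9.png

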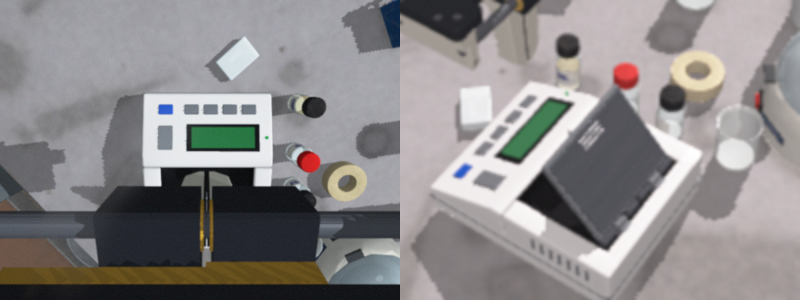

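The lid has popped half open, with its edge raised at pane (615,90), and it stays there with the finger away. Next I'll lower the finger in front of the edge, 30 mm to the near side to clear the latch hook.

Request:
{"fn": "carry_out", "kwargs": {
  "rows": [
    [0, -0.03, 0.01, 0, 0, 0],
    [0, -0.03, 0.04, 0, 0, 0],
    [0, -0.03, 0.067, 0, 0, 0],
    [-0.01, -0.03, 0.067, 0, 0, 0],
    [-0.02, -0.03, 0.067, 0, 0, 0],
    [-0.03, -0.03, 0.067, 0, 0, 0],
    [-0.04, -0.03, 0.067, 0, 0, 0],
    [-0.046, -0.03, 0.067, 0, 0, 0],
    [-0.052, -0.03, 0.064, 0, 0, 0],
    [-0.06, -0.03, 0.059, 0, 0, 0],
    [-0.06, -0.03, 0.059, 0, 0, 0]
  ]
}}

```text
t: 13.55
tool_pos: [0.4898, 0.2245, 0.0746]
orientation: [1.718, 2.629, 0.001]
force: [-0.3, 0.4, 0.0]
opening: 0.0002
gripper_force: 0.2
```

```bash
cat >> h.py <<'E'
def lidfit():
    H=np.array([.5367,.1918,.062]);yaw=np.radians(23.6);xv=np.array([np.sin(yaw),-np.cos(yaw),0]);yv=np.array([np.cos(yaw),np.sin(yaw),0]);z=np.array([0,0,1.])
    for cam in("scene","top"):
        robot.read_camera(cam);d=robot.outline_of(cam,"lid")
        if not d: print(cam,"none");continue
        M=d[0]["pixels"];best=[]
        for th in np.arange(-.05,1.95,.05):
            u=-np.cos(th)*xv+np.sin(th)*z;n=np.sin(th)*xv+np.cos(th)*z
            P=np.array([proj(cam,H+s*u+w*yv+h*n) for s in(4,84) for w in(-52,52) for h in(-4,4) for s,w,h in[(s/1e3,w/1e3,h/1e3)]])
            K=np.zeros((480,640),np.uint8);cv2.fillConvexPoly(K,cv2.convexHull(P.astype(np.float32)).astype(np.int32),1);K=K>0
            best.append(((K&M).sum()/(K|M).sum(),th))
        print(cam,round(d[0]["conf"],2),M.sum(),[(round(i,2),round(t,2)) for i,t in sorted(best)[::-1][:3]])
E
python3 -c "from h import *;lidfit()"
```

```text
scene 0.68 7447 [(np.float64(0.2), np.float64(0.55)), (np.float64(0.2), np.float64(0.65)), (np.float64(0.2), np.float64(0.5))]
top none
```

Request:
{"fn": "carry_out", "kwargs": {
  "rows": [
    [-0.009, 0, -0.005, 0, 0, 0],
    [-0.018, 0, -0.009, 0, 0, 0],
    [-0.026, 0, -0.011, 0, 0, 0],
    [-0.034, 0, -0.012, 0, 0, 0],
    [-0.042, 0, -0.012, 0, 0, 0],
    [-0.05, 0, -0.012, 0, 0, 0],
    [-0.054, 0, -0.012, 0, 0, 0],
    [-0.054, 0, -0.012, 0, 0, 0],
    [-0.054, 0, -0.012, 0, 0, 0],
    [-0.054, 0, -0.012, 0, 0, 0]
  ]
}}

```text
t: 15.0
tool_pos: [0.5107, 0.1758, 0.086]
orientation: [-1.718, -2.63, 0.0]
force: [0.7, -0.7, 0.4]
opening: 0.0004
gripper_force: 0.0
```

Run:
```python
from h import *
s=robot.read_state();print(s["t"],s["tool_pos"],s["force"],s["gripper_force"])
lidfit()
b=robot.read_camera("scene");cv2.imwrite("pics/s10.png",b[:,:,::-1])
for n in("lid","lid_press","lid_edge"):
    for c in("scene",):
        for d in robot.outline_of(c,n)[:2]:
            ys,xs=np.nonzero(d["pixels"]);print(n,round(d["conf"],2),d["pixel"],xs.min(),xs.max(),ys.min(),ys.max())
```

```text
15.0 [0.51071814 0.17578972 0.08598459] [ 0.68874103 -0.71837375  0.43345972] 0.0
scene 0.59 576 [(np.float64(0.29), np.float64(1.9)), (np.float64(0.29), np.float64(1.85)), (np.float64(0.26), np.float64(1.8))]
top 0.48 297 [(np.float64(0.0), np.float64(1.9)), (np.float64(0.0), np.float64(1.85)), (np.float64(0.0), np.float64(1.8))]
lid 0.89 [345.6, 269.0] 321 369 235 302
lid_press 0.77 [345.3, 265.6] 321 369 236 302
lid_edge 0.69 [343.7, 268.2] 320 369 234 303
lid_edge 0.36 [359.9, 240.0] 352 363 234 248
```

Request:
{"fn": "carry_out", "kwargs": {
  "rows": [
    [0.03, 0, 0, 0, 0, 0],
    [0.08, 0, -0.03, 0, 0, 0],
    [0.12, 0, -0.07, 0, 0, 0],
    [0.14, 0, -0.09, 0, 0, 0],
    [0.14, 0, -0.09, 0, 0, 0],
    [0.14, 0, -0.09, 0, 0, 0]
  ]
}}

```text
t: 16.15
tool_pos: [0.4545, 0.3025, 0.1743]
orientation: [-1.718, -2.629, 0.004]
force: [0.4, -1.0, -0.6]
opening: 0.0002
gripper_force: 0.0
```

Run:
```python
from h import *
s=robot.read_state();print(s["t"],s["tool_pos"],s["force"],s["gripper_force"])
lidfit()
Z=dict(vial_black=.056,vial_red=.056,oil_vial=.062,beaker=.03,stirbar_case=.012,tape_roll=.018)
for n,z in Z.items():
    for d in robot.outline_of("scene",n)[:1]: print(n,ray("scene",d["pixel"],z).round(3))
```

```text
16.15 [0.45446058 0.30245813 0.17433551] [ 0.41392345 -1.0315728  -0.57075033] 0.0
scene 0.9 658 [(np.float64(0.27), np.float64(1.85)), (np.float64(0.27), np.float64(1.9)), (np.float64(0.25), np.float64(1.8))]
top 0.66 695 [(np.float64(0.02), np.float64(1.9)), (np.float64(0.0), np.float64(1.85)), (np.float64(0.0), np.float64(1.8))]
vial_black [0.628 0.262 0.056]
vial_red [0.6   0.3   0.056]
oil_vial [0.574 0.351 0.062]
stirbar_case [0.486 0.397 0.012]
tape_roll [0.69  0.307 0.018]
```

Run:
```python
from h import *
H=np.array([.5367,.1918,.062]);yaw=np.radians(23.6);xv=np.array([np.sin(yaw),-np.cos(yaw),0]);yv=np.array([np.cos(yaw),np.sin(yaw),0]);z=np.array([0,0,1.])
for cam in("scene","top"):
    im=robot.read_camera(cam)
    for d in robot.outline_of(cam,"lid")[:2]:
        k,_=cv2.findContours(d["pixels"].astype(np.uint8),0,2);k=max(k,key=cv2.contourArea)
        print(cam,d["conf"],cv2.boxPoints(cv2.minAreaRect(k)).round().tolist(),im[d["pixels"]].mean(0))
    for d in robot.outline_of(cam,"beaker")[:1]:print("beaker",d["conf"],ray(cam,d["pixel"],.03))
    for th in(.85,1.3,1.57,1.75,1.85):
        u=-np.cos(th)*xv+np.sin(th)*z
        print(th,[np.round(proj(cam,H+s*u+w*yv)).tolist() for s in(.004,.084) for w in(-.052,.052)])
```

```text
scene 0.65 [[309.0, 292.0], [358.0, 227.0], [373.0, 238.0], [324.0, 303.0]] [106.03271028 104.84890966 109.28816199]
beaker 0.58 [0.6687711  0.21392477 0.03      ]
0.85 [[318.0, 300.0], [352.0, 257.0], [289.0, 264.0], [326.0, 221.0]]
1.3 [[319.0, 301.0], [353.0, 257.0], [306.0, 266.0], [343.0, 223.0]]
1.57 [[319.0, 301.0], [353.0, 258.0], [319.0, 272.0], [355.0, 227.0]]
1.75 [[320.0, 301.0], [354.0, 258.0], [327.0, 277.0], [364.0, 232.0]]
1.85 [[320.0, 301.0], [354.0, 258.0], [332.0, 280.0], [368.0, 235.0]]
top 0.58 [[367.0, 196.0], [379.0, 190.0], [411.0, 252.0], [398.0, 259.0]] [81.56630824 83.99880526 87.24970131]
beaker 0.86 [0.67009354 0.21018012 0.03      ]
0.85 [[386.0, 267.0], [358.0, 208.0], [357.0, 278.0], [328.0, 215.0]]
1.3 [[387.0, 267.0], [359.0, 208.0], [379.0, 267.0], [348.0, 203.0]]
1.57 [[388.0, 266.0], [360.0, 208.0], [393.0, 260.0], [362.0, 197.0]]
1.75 [[388.0, 266.0], [360.0, 207.0], [402.0, 256.0], [372.0, 193.0]]
1.85 [[388.0, 266.0], [360.0, 207.0], [407.0, 254.0], [376.0, 191.0]]
```

Both cameras put the free edge where 1.85 rad predicts it (top: (379,190)–(411,252)). The arm is clear and the bystanders haven't moved, so I'm handing in.

```bash
python3 -c "
from plant import robot
print(robot.close_job())"
```

```text
the job is handed in; nothing more can be done
None
```

The job is handed in: the lid was pressed, popped half open on its own, then pushed back to its rear stop (about 1.85 rad by both cameras), with the vials, beaker and other things where they stood; no verdict came back.

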